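Clamp a lug nut in a thumbwheel parts vise

TASK

Stand the chrome lug nut upright on the bed of the little thumbwheel vise, between the jaws with a flat towards each jaw, and let go of it. Then, with a fingertip, roll the vise's thumbwheel until the moving jaw holds the nut snugly against the fixed jaw; press the wheel and squeeze the nut only gently, and never push the jaw itself. Leave the other things on the shelf where they are.

Things in the scene. Friction and masses are not known exactly. Their poses are not given: they have to be found in the camera images.
- vise: Grey parts vise screwed to the shelf, 190 x 64 mm on plan. Origin: centre of its underside, on the shelf. Its x axis runs from the wheel housing (64 x 54 mm, top 40 mm above the shelf, centred 50 mm to -x) to the fixed aluminium jaw (face 60 mm to +x); z up. The flat bed is 10 mm above the shelf; both jaws stand 12 mm above the bed and are 50 mm wide along y.
- seat (a point): Point on the vise bed (10 mm above the shelf), in the middle of the jaws' width and 11 mm from the fixed jaw's face: the middle of the nut's foot comes here once it is clamped. Standing the nut down up to 4 mm nearer to the moving jaw is fine: the jaw slides it along.
- wheel_top (a point): Topmost point of the thumbwheel's rim, 45 mm above the shelf. Black rubber-rimmed ribbed wheel, radius 18 mm, 12 mm wide, axle along the vise's y axis; only its top 5 mm shows out of a slot in the housing, so it cannot be pinched. Rolling its top towards the jaws (vise +x) closes the jaw. A blunt fingertip pressed down with about 10 N and drawn along +x turns it (the rim yields about 0.5 mm); over 25 N is too much.
- wheel (a joint): Turn of the thumbwheel, rad, 0 to 5: 0 = jaw fully open, growing as the top rolls towards the jaws. Free, it takes 3 to 4 N along the rim; each N of squeeze on the nut adds 0.28 N, so 6 to 6.5 N along the rim means 9 to 11 N on the nut: snug. It stays where it is left and keeps up to 12 N of squeeze. Over 25 N on the nut is too much.
- jaw (a joint): Travel of the moving aluminium jaw towards the fixed one, m: 0.005 x the wheel's turn (5 mm of jaw for 18 mm of rim). The clear gap between the jaws is 40 mm minus this (31 to 38 mm at the start; 22 mm when closed on the nut). Only the wheel may move it: no more than 5 N from the robot on the jaw.
- nut_center (a point): Centre of the chrome hexagonal lug nut, half-way up: 22 mm across flats (25 mm across corners), 38 mm tall, about 90 g, standing upright on the shelf. Its x axis is square to a flat (the other flats every 60 degrees), z is up along the bore. In the vise, its top 26 mm stand above the jaws.
- socket: Black steel socket, 27 mm diameter, 36 mm tall, standing; origin at the centre of its underside. Leave alone.
- rail: Red plastic socket rail, 26 x 200 x 8 mm with spring clips and two sockets to 47 mm high, lying along its y axis; origin at the centre of its underside. Leave alone.
- cap: Stainless valve stem cap, 11 mm diameter, 12 mm tall, standing; origin at the centre of its underside. Leave alone.
- parts_box: Clear parts box with its flap lid shut, 102 x 132 x 41 mm; origin at the centre of its underside. Leave alone.

How it is judged:
By the outcome, as a careful person would: the job done as asked, in the order asked, and still so for the second after the job is handed in, with the robot touching nothing.
It also fails if it takes over 72 s, if anything falls off the work surface, if the arm or the gripper's body presses on something with over 40 N, if the wrist force passes 120 N, or if a joint passes its speed limit or range.

ROBOT

A 6-joint arm with a two-finger parallel gripper is mounted at the origin on the work surface. World frame = base frame: x ahead of the robot, y to its left, z up, the work surface at z = 0. Lengths are in m, angles in rad, forces in N, time in s.
With the tool pointing down it reaches from about 0.35 to 0.975 m from the base axis. Payload 7.1 kg.
Tool frame: the origin (TCP) lies midway between the tips of the shut fingers; the grasp point (between the pads) lies 19 mm behind it (ctrl.grasp_offset is the distance from the TCP to the grasp point, in m); z points along the fingers, y is the direction in which the jaws open and shut (so a half turn about z gives the same grasp; the last joint's range is limited). The gripper opens to 88 mm and grips with 3 to 60 N. Pads are 20 mm wide; open, the fingers measure 115 mm over their backs; the gripper's body (75 mm by 178 mm) begins 61 mm behind the grasp point.
Start: joints at [1.209, 0.423, 1.63, -0, 1.089, -0.019], TCP at [0.21, 0.589, 0.223] pointing down, gripper open.
Joint ranges: [-3, 3], [-0.9, 2.11], [0.09, 2.58], [-1.31, 4.45], [0.11, 2.69], [-2.54, 2.54]. Speed limits (rad/s): [2.39, 2.39, 3.01, 3.14, 3.14, 3.14].

INTERFACE

Orientations are given as a unit quaternion [w, x, y, z].
In Python, from bench import ctrl, get_image, hand_in, nets gives the robot as it stands.
- The arm moves only by the tool step_arm, never from a script. Its argument "targets" is text: rows parted by semicolons, each of 5 numbers parted by spaces: the opening, from 0 (shut) to 1 (fully open), then the shift along the tool's x, y, z scaled (see below), then the turn about the tool's z scaled (see below). A call has 1 to 8 rows; each row is the pose to reach, as a shift and turn from the pose commanded when the call began, along the tool's axes at that moment; what a row does not reach only later rows make up. The controller multiplies each number of a shift by 400 mm and each number of a turn by pi/2 rad. A row lasts 1/10 s, in which the tool goes at most 50 mm and 8.59 degrees, less where a joint would pass 70% of its speed; a pose out of reach is approached as far as the arm can. A call with a number of a shift or a turn outside -1 to 1 is refused whole. A call with a gripper value outside its range is refused whole. The fingers move at their own pace and stop on an object; "newtons" is the grip in N (left out, the last holds). Time passes only in rows, so rows that repeat a pose let the fingers close. It gives the time, the measured TCP pose, the force and the opening at its end, in the units of the state.
- ctrl.state(): the state, without advancing time (a new reading comes with each control period).
- get_image(name): name is "scene" or "side" or "wrist"; returns a dict with "frame" (384x512x3 uint8, red, green, blue), "K" (3x3 intrinsics, pixels), "cam_to_world" (4x4, takes a point from camera to world coordinates). Camera axes: x right, y up, looking along -z (the intrinsics and any distortion apply to the point x, -y, -z); pixel columns grow to the right and rows downward; lengths in m; the calibration is good to about 2 mm. A picture is of the moment at which its call begins. There is no depth.
- hand_in(): hands the job in, once; it reports no verdict.
Trained networks look in a picture, given as the dict that the camera call returned (one of the last four; its "shot" number tells which), for a name from the list of things; names that differ only in an ending like _2 or _b are one class to them, and where a whole thing is asked for, a point or a joint stands for the part that bears it (a point fixed in the world has none). Each returns a list of dicts, best first, with "confidence" (0 to 1); they miss things now and then, are a little off and sometimes report something else, mostly with a low value. They report only what shows in the picture. A call takes as long as a camera call.
- nets.masks_of(name, picture): "pixels" (384x512 bool, what is visible of it).
- nets.mark_of(name, picture): "centre" ([x, y, z] in m, in world coordinates, good to about 4 mm: a listed point, or the origin of a listed thing).
The state is a dict: "time": time; "q": joint angles; "dq": joint speeds; "tau": joint torques, N m; "tool_pos": TCP position; "orientation": TCP orientation; "contact_force": force on the tool from outside, world axes, zero at the start; "ft_torque": the same for the moment, N m; "finger_gap": finger opening in m.
Only numpy, scipy, OpenCV 4.12 (cv2) and the standard library are available. Lean on these libraries where they do the work, as an engineer would, in place of code of your own. Each camera call takes 0.05 s, during which the arm holds its last target.

## Working session

There is one attempt and no reset: what is moved stays moved. The work goes in short steps, Python scripts to look and compute and a tool call to move; the robot and the scene stay as the last step left them, time stands still between calls to the robot, and variables do not carry over. Pictures are saved under pics/ and viewed, and the job is handed in when it is done.

Besides the shell and the picture viewer there is one more tool, called after "Request:" as a command line: name --argument value ..., lists and objects as JSON in quotes. step_arm: Moves the arm, as the interface text tells. Shifts and turns lie within -1 to 1; 1 stands for 400 mm of shift or pi/2 rad of turn. Its arguments: {"type":"object","properties":{"targets":{"type":"string"},"newtons":{"type":"number"}},"required":["targets"]}

```bash
ls; mkdir -p pics
cat > h.py <<'E'
import numpy as np, cv2
from bench import ctrl, get_image, hand_in, nets
def save(p,n): cv2.imwrite(f'pics/{n}.png',cv2.cvtColor(p['frame'],cv2.COLOR_RGB2BGR))
def proj(p,X):
    c=np.linalg.inv(p['cam_to_world'])@np.append(X,1); v=np.array([c[0],-c[1],-c[2]]); u=p['K']@v; return u[:2]/u[2]
def ray(p,px,z):
    d=np.linalg.inv(p['K'])@[px[0],px[1],1]; d=p['cam_to_world'][:3,:3]@[d[0],-d[1],-d[2]]; o=p['cam_to_world'][:3,3]
    return o+d*(z-o[2])/d[2]
E
python3 - <<'E'
from h import *
s=ctrl.state(); print(s, ctrl.grasp_offset)
for c in ['scene','side','wrist']:
    p=get_image(c); save(p,c+'0'); print(c,p['K'].round(1).tolist(),p['cam_to_world'].round(3).tolist(),[k for k in p])
    for n in ['vise','seat','wheel_top','nut_center','socket','rail','cap','parts_box']:
        r=nets.mark_of(n,p)
        print(n,[(np.round(d['centre'],4).tolist(),round(d['confidence'],2)) for d in r[:2]])
E
```

```text
pics
{'time': 0.0, 'q': array([ 1.20897481e+00,  4.23835362e-01,  1.63066481e+00, -3.40232268e-05,
        1.08855393e+00, -1.89841855e-02]), 'dq': array([ 5.94433570e-05, -1.02722952e-03, -1.54491631e-04,  7.43276967e-04,
        4.30269494e-05,  9.04618975e-04]), 'tau': array([ 8.53808979e-05, -5.44632518e+01, -2.73675352e+01,  6.43947744e-02,
        2.26278871e-02, -1.28284523e-04]), 'tool_pos': array([0.20988809, 0.58814114, 0.221915  ]), 'orientation': array([-1.23499071e-04,  1.70572562e-01,  9.85344847e-01, -7.20368667e-04]), 'contact_force': array([ 1.14461104, -0.50916052, -0.41523253]), 'ft_torque': array([0.01974146, 0.05070056, 0.00803486]), 'finger_gap': 0.08759514340998233} 0.0187
scene [[490.8, 0.0, 262.4], [0.0, 490.8, 186.2], [0.0, 0.0, 1.0]] [[-0.003, -0.81, 0.586, 1.268], [1.0, -0.01, -0.01, -0.019], [0.014, 0.586, 0.81, 0.99], [0.0, 0.0, 0.0, 1.0]] ['frame', 'K', 'cam_to_world', 'shot']
vise [([0.5371, 0.0431, 0.0001], 0.82)]
seat [([0.5816, 0.0664, 0.0111], 0.79)]
wheel_top [([0.4929, 0.0191, 0.0444], 0.61)]
nut_center [([0.5501, 0.2233, 0.0166], 0.5)]
socket [(
[... 353 characters left out ...]
0.0, 0.0, 0.0, 1.0]] ['frame', 'K', 'cam_to_world', 'shot']
vise [([0.5404, 0.0446, 0.0015], 0.92)]
seat [([0.5806, 0.0646, 0.0101], 0.96)]
wheel_top [([0.4937, 0.0177, 0.0474], 0.61)]
nut_center [([0.5511, 0.2243, 0.0188], 0.46)]
socket [([0.5663, -0.3029, 0.0001], 0.54)]
rail [([0.715, -0.3166, -0.0002], 0.9)]
cap [([0.7332, 0.1404, 0.0007], 0.43)]
parts_box [([0.7347, 0.3008, -0.0003], 0.81)]
wrist [[266.2, 0.0, 264.0], [0.0, 266.2, 196.3], [0.0, 0.0, 1.0]] [[0.336, -0.906, -0.257, 0.142], [0.942, 0.324, 0.091, 0.613], [0.001, -0.273, 0.962, 0.385], [0.0, 0.0, 0.0, 1.0]] ['frame', 'K', 'cam_to_world', 'shot']
vise []
seat []
wheel_top []
nut_center []
socket []
rail []
cap []
parts_box []
```

View pics/scene0.png

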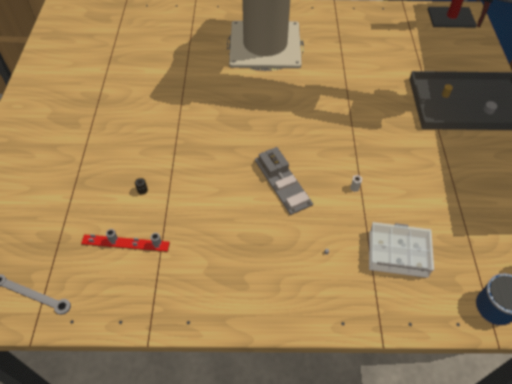

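View pics/side0.png

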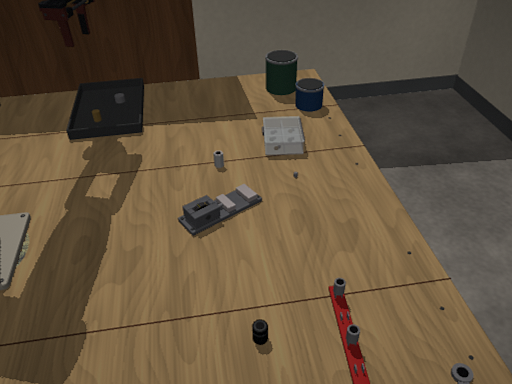

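View pics/wrist0.png

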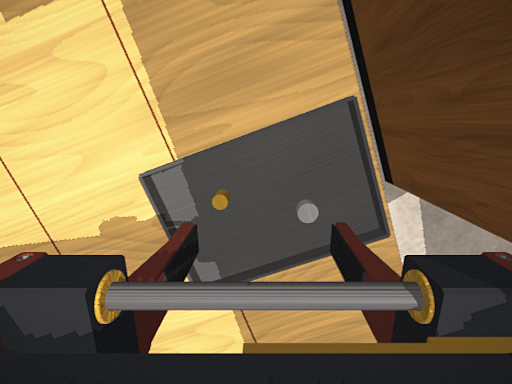

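The scene shows the vise at about (285,180), the nut at (356,183) and the cap at (326,252). The detections match across both cameras. Next I move over the nut for a wrist view.

Request:
step_arm --targets "1 -0.1 -0.06 0 0;1 -0.22 -0.12 0 0;1 -0.34 -0.18 0.02 0;1 -0.46 -0.25 0.04 0;1 -0.58 -0.32 0.06 0;1 -0.70 -0.39 0.08 0;1 -0.82 -0.46 0.1 0;1 -0.9 -0.5 0.1 0"

```text
time: 2.15
tool_pos: [0.4706, 0.2908, 0.1835]
orientation: [-0.0, 0.17, 0.985, -0.0]
contact_force: [0.5, 0.4, 0.1]
finger_gap: 0.088
```

Request:
step_arm --targets "1 -0.05 -0.04 0.03 0;1 -0.08 -0.06 0.05 0;1 -0.08 -0.06 0.05 0;1 -0.08 -0.06 0.05 0"

```text
time: 2.55
tool_pos: [0.4915, 0.2599, 0.1639]
orientation: [-0.0, 0.171, 0.985, -0.0]
contact_force: [0.1, 0.6, -0.7]
finger_gap: 0.0877
```

Run:
```python
from h import *
s=ctrl.state(); print(s['tool_pos'],s['orientation'],s['contact_force'],s['q'])
p=get_image('wrist'); save(p,'w1')
for n in ['vise','seat','wheel_top','nut_center']:
    print(n,[(np.round(d['centre'],4).tolist(),round(d['confidence'],2)) for d in nets.mark_of(n,p)[:2]])
X=np.array([.5505,.2238,.038]);u=proj(p,X);print(u)
u=u.astype(int);c=p['frame'][max(0,u[1]-50):u[1]+50,max(0,u[0]-65):u[0]+65]
cv2.imwrite('pics/w1c.png',cv2.cvtColor(cv2.resize(c,None,fx=6,fy=6,interpolation=cv2.INTER_CUBIC),cv2.COLOR_RGB2BGR))
```

```text
[0.49145352 0.25988427 0.16386801] [-2.93518879e-04  1.70559610e-01  9.85347316e-01 -1.98965417e-05] [ 0.10519325  0.58228445 -0.72519877] [ 4.64843672e-01  4.00103169e-01  1.82768832e+00  3.99928674e-04
  9.14297020e-01 -7.63401668e-01]
vise [([0.5379, 0.0456, 0.0017], 0.81)]
seat []
wheel_top [([0.4987, 0.02, 0.0467], 0.62)]
nut_center [([0.5544, 0.2181, 0.0179], 0.81)]
[252.16421231 243.9541395 ]
```

View pics/w1.png

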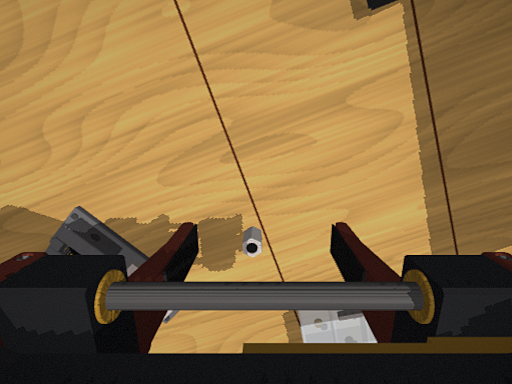

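View pics/w1c.png

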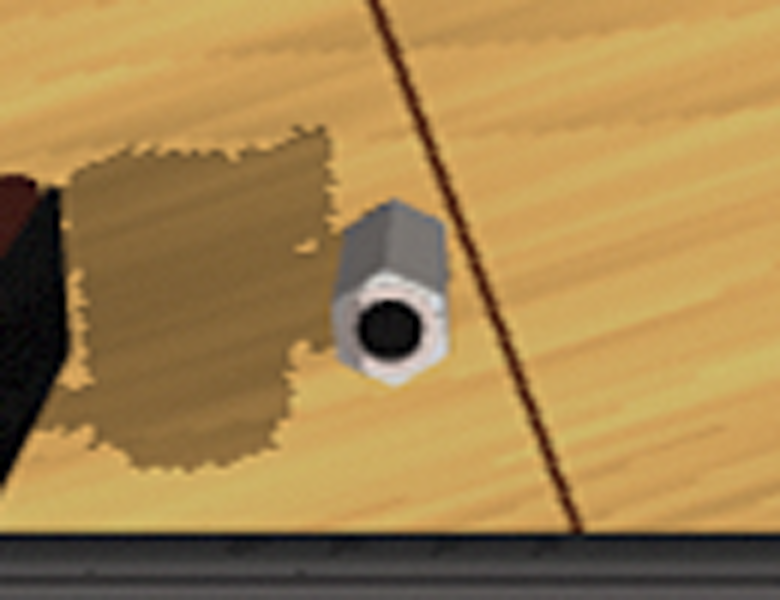

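The wrist view shows the nut's top hexagon at about (252,247), with two flats square to the tool's y axis. The fingers are already nearly aligned with it. Next I refine the nut position and the vise pose.

```bash
cat > fit.py <<'E'
from h import *
from scipy.optimize import minimize
w=get_image('wrist')
print('nut',ray(w,(252.2,247.6),.038))
P=[get_image('scene'),get_image('side')]
M=[]
for p,n in zip(P,['sc','sd']):
    r=nets.masks_of('vise',p)[0]; m=r['pixels']; print(r['confidence'],m.sum()); M.append(m.astype(float))
    ys,xs=np.where(m); a=p['frame'].copy(); a[cv2.morphologyEx(m.astype(np.uint8),cv2.MORPH_GRADIENT,np.ones((2,2)))>0]=[255,0,0]
    c=np.vstack([p['frame'][ys.min()-8:ys.max()+8,xs.min()-8:xs.max()+8],a[ys.min()-8:ys.max()+8,xs.min()-8:xs.max()+8]])
    save({'frame':cv2.resize(c,None,fx=3.8,fy=3.8,interpolation=cv2.INTER_CUBIC)},n+'mask')
    for q in ['seat','wheel_top','nut_center']: print(q,[np.round(d['centre'],4).tolist() for d in nets.mark_of(q,p)[:1]])
def box(x0,x1,y,z0,z1): return np.array([[a,b,c] for a in(x0,x1) for b in(-y,y) for c in(z0,z1)])
B=[box(-.095,.095,.032,0,.01),box(-.082,-.018,.027,0,.04),box(.06,.08,.025,.01,.022)]
def rend(p,v):
    c,s=np.cos(v[2]),np.sin(v[2]); im=np.zeros((384*4,512*4),np.uint8)
    for b in B:
        X=np.c_[v[0]+c*b[:,0]-s*b[:,1],v[1]+s*b[:,0]+c*b[:,1],b[:,2]]
        u=np.array([proj(p,x) for x in X])*4+1.5
        cv2.fillConvexPoly(im,cv2.convexHull((u*16).astype(np.int32)),255,shift=4)
    return cv2.resize(im,(512,384),interpolation=cv2.INTER_AREA)/255.
for sel in ([0],[1],[0,1]):
    f=lambda t:sum(np.abs(rend(P[i],[t[0]/1000,t[1]/1000,t[2]/100])-M[i]).sum() for i in sel)
    r=minimize(f,[538,44,49],method='Nelder-Mead',options=dict(initial_simplex=[[538,44,49],[542,44,49],[538,48,49],[538,44,55]]))
    v=r.x/[1000,1000,100];c,s=np.cos(v[2]),np.sin(v[2])
    print(sel,r.x,np.degrees(v[2]),r.fun,'seat',v[:2]+.049*np.array([c,s]),'wheel',v[:2]-.05*np.array([c,s]))
E
python3 fit.py
```

```text
nut [0.55551103 0.22274053 0.038     ]
0.98 1726
seat [[0.5802, 0.0706, 0.0108]]
wheel_top [[0.4959, 0.0188, 0.0442]]
nut_center [[0.5519, 0.2198, 0.0128]]
0.79 2102
seat [[0.5804, 0.0676, 0.0076]]
wheel_top [[0.4935, 0.0181, 0.0454]]
nut_center [[0.7334, 0.1401, 0.0001]]
[0] [537.51869171  42.10138506  47.71531296] 27.338860505761136 131.1058823529412 seat [0.58104568 0.06460474] wheel [0.49310339 0.01913878]
[1] [535.94439447  42.75308138  50.51214607] 28.941327838695187 102.64705882352942 seat [0.57882506 0.06646485] wheel [0.49218861 0.01855739]
[0, 1] [536.51735414  42.1388501   50.05024913] 28.676680390047903 244.49411764705883 seat [0.57950709 0.06565231] wheel [0.49265028 0.01814553]
```

Request:
step_arm --targets "1 -0.06 -0.012 0.07 0;1 -0.12 -0.024 0.14 0;1 -0.18 -0.036 0.2 0;1 -0.18 -0.036 0.235 0;1 -0.18 -0.036 0.235 0;1 -0.18 -0.036 0.235 0"

```text
time: 3.95
tool_pos: [0.5542, 0.2218, 0.07]
orientation: [-0.0, 0.17, 0.985, -0.0]
contact_force: [0.2, -0.4, 1.2]
finger_gap: 0.0876
```

Run:
```python
from h import *
s=ctrl.state(); print(s['tool_pos'],s['orientation'])
p=get_image('wrist'); save(p,'w2')
print(proj(p,s['tool_pos']-[0,0,.032]))
```

```text
[0.55417151 0.2217686  0.07004906] [-4.03175653e-04  1.70470535e-01  9.85362678e-01 -1.64522974e-04]
[264.27512738 217.9329746 ]
```

View pics/w2.png

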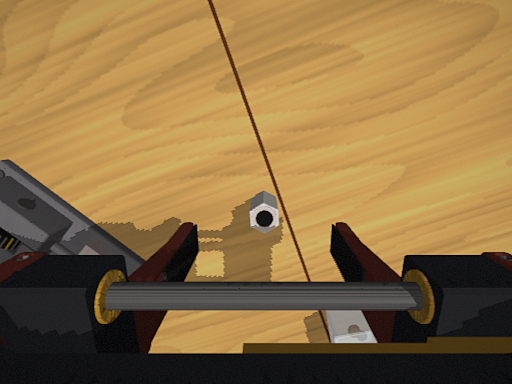

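View pics/scmask.png

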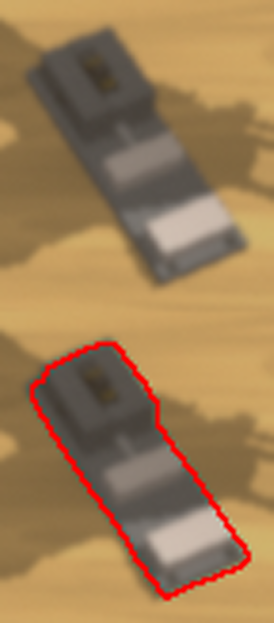

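View pics/sdmask.png

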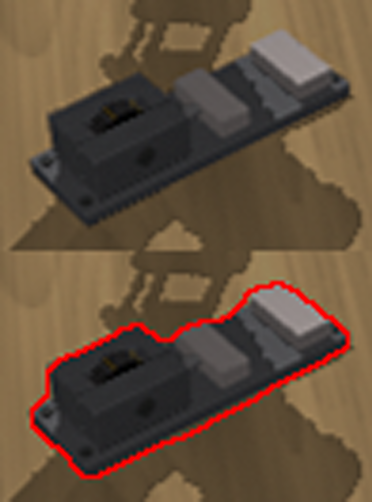

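The nut's top is at (264,217) and the TCP projects to (264,218), so it is centred. I descend and grip.

Request:
step_arm --targets "1 0 0 0.07 0;1 0 0 0.135 0;1 0 0 0.135 0;0 0 0 0.135 0;0 0 0 0.135 0;0 0 0 0.135 0;0 0 0 0.135 0;0 0 0 0.135 0" --newtons 15

```text
time: 4.8
tool_pos: [0.5553, 0.2216, 0.0166]
orientation: [0.0, 0.171, 0.985, 0.0]
contact_force: [0.2, -0.3, -0.3]
finger_gap: 0.0514
```

Request:
step_arm --targets "0 0 0 0 0;0 0 0 0 0;0 0 0 0 0;0 0 0 0 0;0 0 0 0 0"

```text
time: 5.3
tool_pos: [0.5549, 0.2215, 0.0158]
orientation: [-0.0, 0.171, 0.985, -0.0]
contact_force: [0.2, -0.4, 0.1]
finger_gap: 0.022
```

The nut is held across its flats: the finger gap is 22.0 mm. I lift it, move over the vise and turn it 18°.

Request:
step_arm --targets "0 0 0 -0.12 0;0 0 0 -0.24 0;0 -0.06 -0.11 -0.28 -0.07;0 -0.12 -0.22 -0.28 -0.14;0 -0.186 -0.33 -0.28 -0.2;0 -0.186 -0.349 -0.28 -0.2;0 -0.186 -0.349 -0.28 -0.2;0 -0.186 -0.349 -0.28 -0.2"

```text
time: 6.1
tool_pos: [0.5777, 0.0656, 0.1276]
orientation: [-0.0, 0.015, 1.0, 0.0]
contact_force: [-1.2, 0.9, -1.7]
finger_gap: 0.022
```

Run:
```python
from h import *
s=ctrl.state(); print(s['tool_pos'],s['orientation'],s['contact_force'],s['finger_gap'],s['q'])
for c in ['wrist','side','scene']:
    p=get_image(c); save(p,c[:2]+'3')
    for n in ['vise','seat','wheel_top','nut_center']:
        print(c,n,[(np.round(d['centre'],4).tolist(),round(d['confidence'],2)) for d in nets.mark_of(n,p)[:1]])
```

```text
[0.57765523 0.06562672 0.12764664] [-3.44183039e-04  1.50074447e-02  9.99887311e-01  1.55151862e-04] [-1.2146509   0.862926   -1.67671216] 0.02203384271998453 [ 9.24498174e-02  4.84825498e-01  1.79115641e+00  5.01818214e-04
  8.66261918e-01 -1.44865563e+00]
wrist vise [([0.5383, 0.0434, 0.0008], 0.89)]
wrist seat [([0.5792, 0.0656, 0.0093], 0.93)]
wrist wheel_top [([0.5002, 0.0232, 0.0453], 0.58)]
wrist nut_center [([0.5759, 0.0649, 0.1313], 0.85)]
side vise [([0.5381, 0.0455, 0.0008], 0.7)]
side seat []
side wheel_top [([0.4945, 0.0174, 0.0462], 0.7)]
side nut_center [([0.5765, 0.0653, 0.1305], 0.59)]
scene vise [([0.5372, 0.0456, -0.0021], 0.92)]
scene seat [([0.5824, 0.0682, 0.0125], 0.86)]
scene wheel_top [([0.4938, 0.0182, 0.0445], 0.67)]
scene nut_center [([0.5735, 0.0653, 0.1258], 0.56)]
```

View pics/wr3.png

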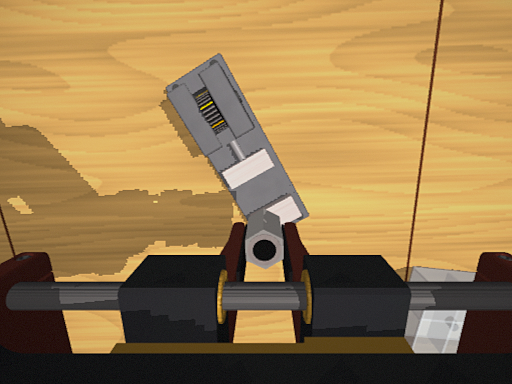

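Run:
```python
import cv2
a=cv2.imread('pics/wr3.png')[45:235,155:320]
cv2.imwrite('pics/wr3z.png',cv2.resize(a[:100],None,fx=4.8,fy=4.8,interpolation=cv2.INTER_CUBIC))
cv2.imwrite('pics/wr3y.png',cv2.resize(a[90:],None,fx=4.8,fy=4.8,interpolation=cv2.INTER_CUBIC))
```

```text
(no output)
```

View pics/wr3z.png

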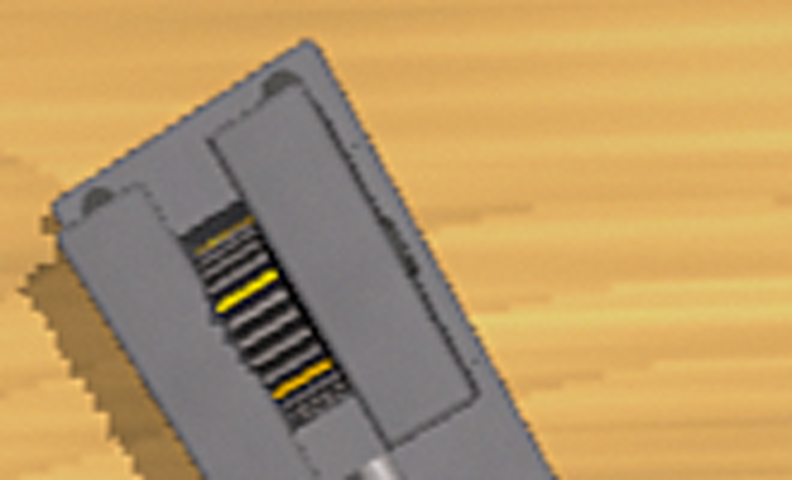

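View pics/wr3y.png

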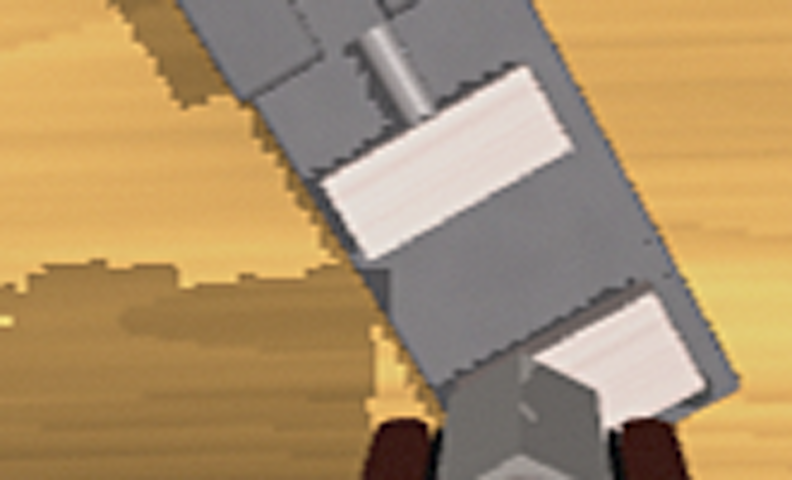

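Run:
```python
from h import *
from scipy.optimize import least_squares
p=get_image('wrist')
z=lambda a,b:(np.array([a,b])+.5)/4.8-.5+[155,45]
y=lambda a,b:(np.array([a,b])+.5)/4.8-.5+[155,135]
O=[((60,25,22),y(655,292)),((95,32,10),y(738,380)),((-95,32,10),z(310,40)),((-95,-32,10),z(58,205)),((-18,27,40),z(475,398)),((-18,-27,40),y(250,98)),((-82,-27,40),z(60,238)),((-82,27,40),z(300,80)),((None,25,22),y(573,148)),((None,-25,22),y(370,260))]
def W(v,q):
    c,s=np.cos(v[2]),np.sin(v[2]); q=np.array([v[3] if q[0] is None else q[0]]+list(q[1:]))/1000
    return np.array([v[0]/1000+c*q[0]-s*q[1],v[1]/1000+s*q[0]+c*q[1],q[2]])
f=lambda v:np.concatenate([proj(p,W(v,q))-u for q,u in O])
r=least_squares(f,[537,44,.5,25],x_scale=[1,1,.01,1],loss='soft_l1');v=r.x
print(v,np.degrees(v[2]));print(f(v).reshape(-1,2).round(1).tolist())
for n,q in [('seat47',(47,0,10)),('seat46.5',(46.5,0,10)),('wheel',(-50,0,45))]: print(n,W(v,q))
```

```text
[5.40145377e+02 4.23048633e+01 4.86457266e-01 2.32287714e+01] 27.87194826960315
[[0.1, 0.2], [2.0, 2.2], [0.6, -1.4], [-2.4, -0.0], [1.3, 0.6], [-1.7, 2.4], [-1.8, -0.2], [0.2, -0.6], [0.2, -0.3], [0.3, 0.0]]
seat47 [0.58169312 0.06427723 0.01      ]
seat46.5 [0.58125113 0.06404348 0.01      ]
wheel [0.49594565 0.01893001 0.045     ]
```

Request:
step_arm --targets "0 -0.006 -0.0025 0.08 0;0 -0.006 -0.0025 0.16 0;0 -0.006 -0.0025 0.214 0;0 -0.006 -0.0025 0.214 0;0 -0.006 -0.0025 0.214 0"

```text
time: 7.4
tool_pos: [0.5805, 0.0639, 0.0424]
orientation: [-0.0, 0.014, 1.0, -0.0]
contact_force: [-0.3, 0.1, -0.7]
finger_gap: 0.0221
```

Run:
```python
from h import *
s=ctrl.state(); print(s['tool_pos'],s['orientation'],s['contact_force'])
for c,b in [('wrist',None),('side',None),('scene',None)]:
    p=get_image(c); save(p,c[:2]+'4')
    u=proj(p,[.58,.065,.02]).astype(int);print(u)
    k=(60,45) if c=='wrist' else (40,30)
    a=p['frame'][max(0,u[1]-k[1]-10):u[1]+k[1]-10,u[0]-k[0]:u[0]+k[0]]
    save({'frame':cv2.resize(a,None,fx=780/a.shape[1],fy=780/a.shape[1],interpolation=cv2.INTER_CUBIC)},c[:2]+'4z')
```

```text
[0.58047699 0.06387877 0.04242916] [-2.47364069e-04  1.43821938e-02  9.99896540e-01 -2.10631078e-05] [-0.26269142  0.09683234 -0.65744155]
[266 222]
[237 194]
[292 191]
```

View pics/wr4z.png

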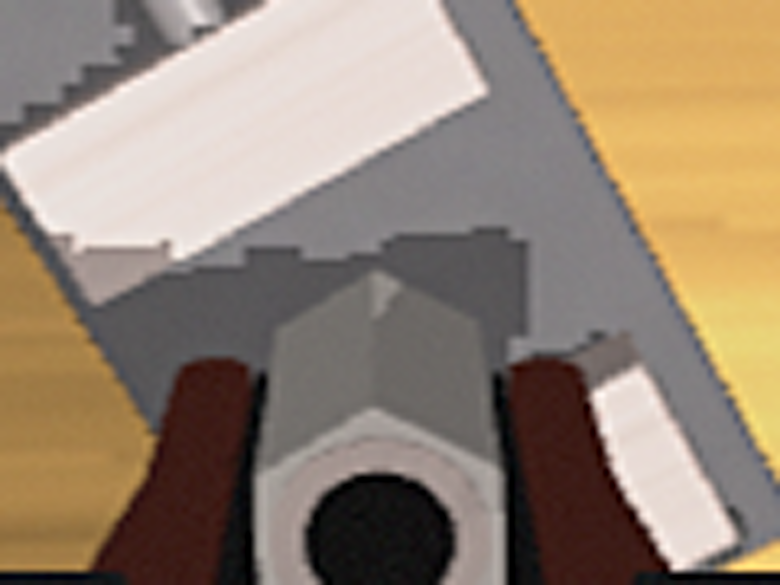

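View pics/si4z.png

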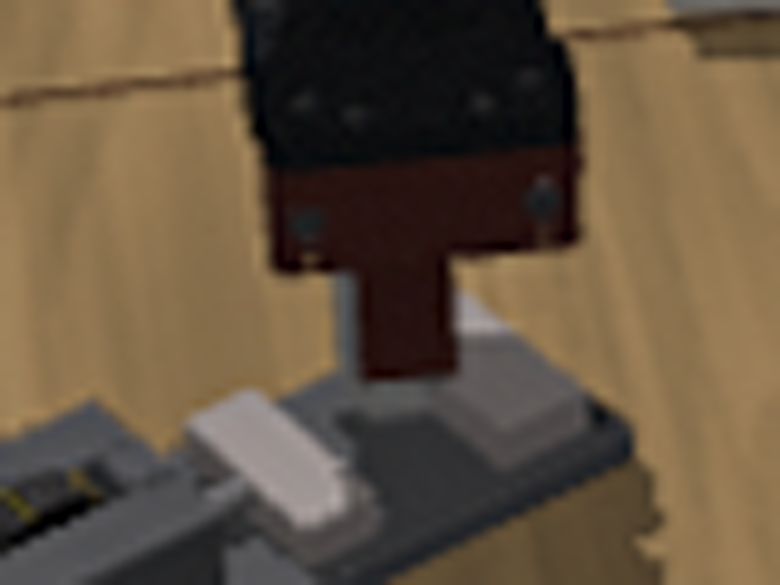

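View pics/sc4z.png

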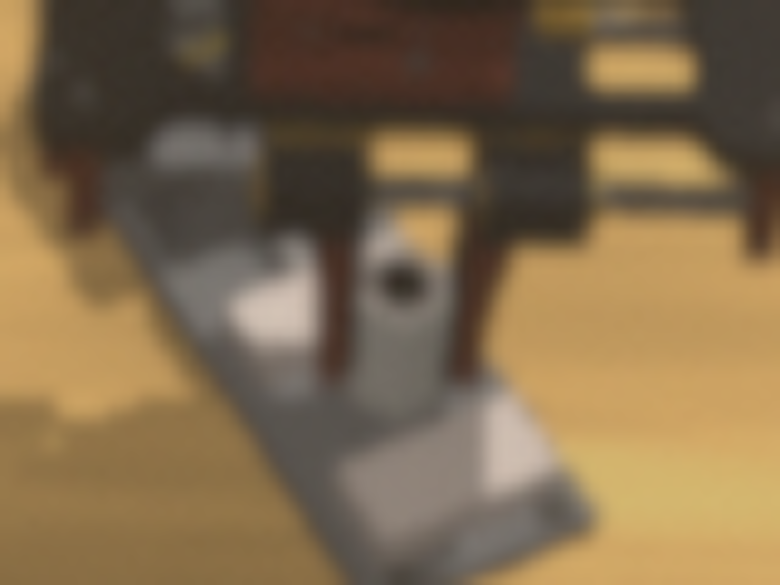

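Run:
```python
from h import *
p=get_image('wrist')
g=lambda a,b,z:ray(p,((a+.5)/6.5-.5+206,(b+.5)/6.5-.5+167),z)[:2]*1000
mr=g(488,92,22);ml=g(96,305,22);fr=g(638,365,22);b2=g(740,545,22);nf=g(378,272,26.4);tc=g(378,408,64.4)
d=mr-ml;yaw=np.degrees(np.arctan2(-d[0],d[1]));e=fr-mr;print('jaw w',np.hypot(*d),'yaw',yaw,'gap dir',np.hypot(*e),np.degrees(np.arctan2(e[1],e[0])),'fixed side dir',np.degrees(np.arctan2(*(b2-fr)[::-1])))
t=np.radians(yaw);ex=np.array([np.cos(t),np.sin(t)]);ey=np.array([-ex[1],ex[0]])
n=ctrl.state()['tool_pos'][:2]*1000
# nut corner pointing tool +x (-x world approx): dir yaw 88.3+90
k=np.radians(178.35);off=12.7*np.array([np.cos(k),np.sin(k)])
for nm,c in [('tcp',n),('foot corner',nf-off),('top corner',tc-off)]:
    print(nm,c,'dist to fixed face',ex@(fr-c),'to moving',ex@(c-mr),'lateral from jaw mid',ey@(c-(mr+ml)/2),ey@(c-(fr-25*ey)))
```

```text
jaw w 5942.891268605943 yaw -152.34059697146301 gap dir 4307.728020284515 -152.64071798252218 fixed side dir -151.94091449173666
tcp [581.44408207  64.04218815] dist to fixed face 9326.80189011154 to moving -5019.132966743808 lateral from jaw mid 4168.777857154652 1244.8964289366952
foot corner [-8290.56620298   325.65197503] dist to fixed face 1590.1034635522449 to moving 2717.5654598154856 lateral from jaw mid -181.4524396442384 -3105.333867862196
top corner [-26807.69131982    869.67152249] dist to fixed face -14558.394037303235 to moving 18866.062960670966 lateral from jaw mid -9259.22244805773 -12183.103876275689
```

Units slip: z was given in mm. I fix that.

Run:
```python
from h import *
p=get_image('wrist')
g=lambda a,b,z:ray(p,((a+.5)/6.5-.5+206,(b+.5)/6.5-.5+167),z/1000)[:2]*1000
mr=g(488,92,22);ml=g(96,305,22);fr=g(638,365,22);b2=g(740,545,22);nf=g(378,272,26.4);tc=g(378,408,64.4)
d=mr-ml;yaw=np.degrees(np.arctan2(-d[0],d[1]));e=fr-mr;print('jaw w',np.hypot(*d),'yaw',yaw,'gap dir',np.hypot(*e),np.degrees(np.arctan2(e[1],e[0])),'fixed side dir',np.degrees(np.arctan2(*(b2-fr)[::-1])))
t=np.radians(yaw);ex=np.array([np.cos(t),np.sin(t)]);ey=np.array([-ex[1],ex[0]])
n=ctrl.state()['tool_pos'][:2]*1000
k=np.radians(178.35);off=12.7*np.array([np.cos(k),np.sin(k)])
for nm,c in [('tcp',n),('foot corner',nf-off),('top corner',tc-off)]:
    print(nm,c,'dist to fixed face',ex@(fr-c),'to moving',ex@(c-mr),'lateral from jaw mid',ey@(c-(mr+ml)/2),ey@(c-(fr-25*ey)))
```

```text
jaw w 50.03946410644936 yaw 27.660351141997545 gap dir 36.271265543506885 27.360251392202272 fixed side dir 28.060055753308305
tcp [581.31073338  64.01116389] dist to fixed face 13.954645454377488 to moving 22.316122560905917 lateral from jaw mid -0.03219731526958496 0.1380488120533712
foot corner [581.36484758  62.99297567] dist to fixed face 14.37938843192729 to moving 21.891379583356116 lateral from jaw mid -0.9591433775399983 -0.7888972502170414
top corner [581.18625192  63.00749984] dist to fixed face 14.530830759158267 to moving 21.739937256125142 lateral from jaw mid -0.8633697715059687 -0.6931236441830134
```

The wrist measurement gives a 50.0 mm jaw width (the true value is 50) and a 36.3 mm gap. The nut is 14.2 mm from the fixed face and near the middle. I nudge it +1.3 mm and lower it.

Request:
step_arm --targets "0 -0.0022 0.0026 0 0;0 -0.0022 0.0026 0.01 0;0 -0.0022 0.0026 0.02 0;0 -0.0022 0.0026 0.03 0;0 -0.0022 0.0026 0.036 0;0 -0.0022 0.0026 0.039 0;0 -0.0022 0.0026 0.04 0;0 -0.0022 0.0026 0.04 0"

```text
time: 8.45
tool_pos: [0.5813, 0.0649, 0.0262]
orientation: [-0.0, 0.014, 1.0, -0.0]
contact_force: [-0.2, 0.8, -1.3]
finger_gap: 0.0224
```

Run:
```python
from h import *
s=ctrl.state(); print(s['tool_pos'],s['orientation'],s['contact_force'])
p=get_image('wrist'); save(p,'wr5')
a=p['frame'][167:257,206:326]
save({'frame':cv2.resize(a,None,fx=6.5,fy=6.5,interpolation=cv2.INTER_CUBIC)},'wr5z')
p=get_image('scene');a=p['frame'][151:211,252:332]
save({'frame':cv2.resize(a,None,fx=9,fy=9,interpolation=cv2.INTER_CUBIC)},'sc5z')
```

```text
[0.58128438 0.06493207 0.02622449] [-5.86652270e-05  1.43057685e-02  9.99897665e-01 -1.96583999e-05] [-0.24803114  0.83648415 -1.29290961]
```

View pics/wr5z.png

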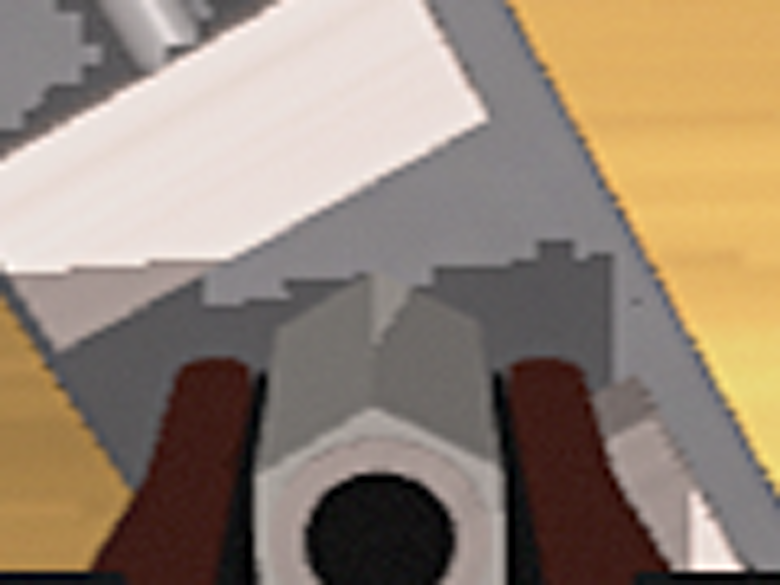

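View pics/sc5z.png

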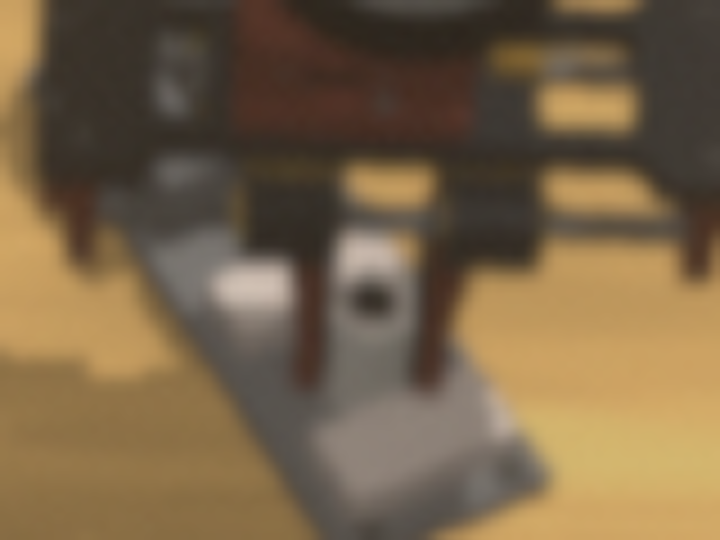

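Request:
step_arm --targets "0 0 0 0.0008 0;0.27 0 0 0.0008 0;0.29 0 0 0.0008 0;0.32 0 0 0.0008 0;0.36 0 0 0.0008 0;0.42 0 0 0.0008 0;0.48 0 0 0.0008 0;0.48 0 0 0.0008 0"

```text
time: 9.35
tool_pos: [0.5813, 0.0649, 0.026]
orientation: [0.0, 0.014, 1.0, -0.0]
contact_force: [-0.2, -0.0, -0.4]
finger_gap: 0.0419
```

Request:
step_arm --targets "0.48 0 0 -0.01 0;0.48 0 0 -0.03 0;0.48 0 0 -0.06 0;0.48 0 0 -0.1 0;0.48 0 0 -0.16 0;0.48 0 0 -0.2 0;0.48 0 0 -0.2 0"

```text
time: 10.05
tool_pos: [0.5834, 0.0651, 0.1096]
orientation: [0.003, 0.014, 1.0, 0.0]
contact_force: [-0.1, 0.1, 0.7]
finger_gap: 0.0422
```

Run:
```python
from h import *
s=ctrl.state(); print(s['tool_pos'],s['contact_force'],s['finger_gap'])
p=get_image('wrist'); save(p,'wr6')
u=proj(p,[.58,.065,.03]).astype(int);print(u)
a=p['frame'][u[1]-60:u[1]+30,u[0]-60:u[0]+60]
save({'frame':cv2.resize(a,None,fx=6.5,fy=6.5,interpolation=cv2.INTER_CUBIC)},'wr6z')
p=get_image('side');a=p['frame'][164:234,182:272]
save({'frame':cv2.resize(a,None,fx=8,fy=8,interpolation=cv2.INTER_CUBIC)},'si6z')
```

```text
[0.5833897  0.06514016 0.10958543] [-0.07074699  0.10785662  0.67579451] 0.04220355854496863
[264 196]
```

View pics/wr6z.png

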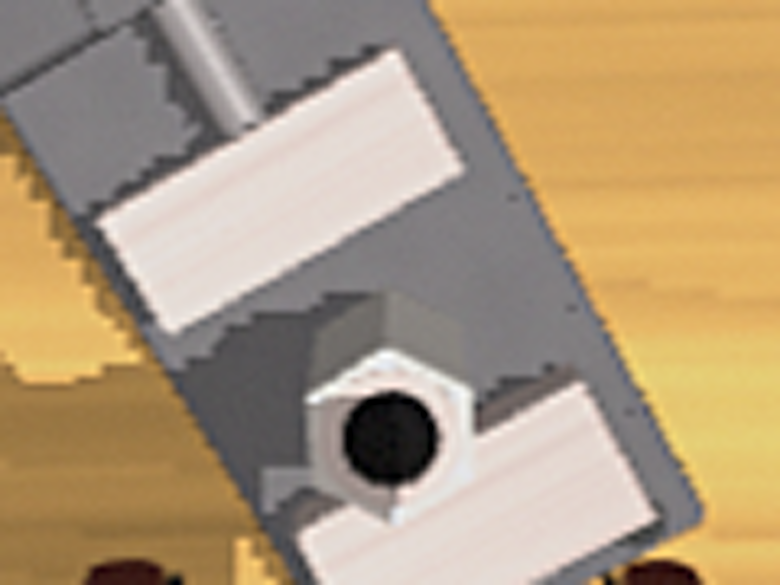

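View pics/si6z.png

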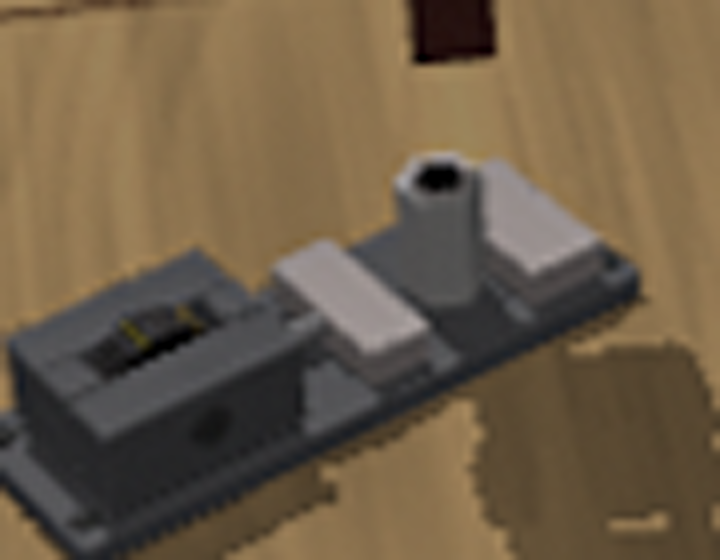

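The nut stands upright on the bed with flats facing both jaws, and it is released. Now I shut the fingers and go above the wheel, with tool x along the vise's x axis.

Request:
step_arm --targets "0 0.05 -0.03 0 -0.07;0 0.11 -0.06 0 -0.14;0 0.17 -0.1 0 -0.21;0 0.228 -0.13 0 -0.28;0 0.228 -0.13 0.03 -0.327;0 0.228 -0.13 0.06 -0.327;0 0.228 -0.13 0.09 -0.327;0 0.228 -0.13 0.09 -0.327" --newtons 20

```text
time: 10.95
tool_pos: [0.4877, 0.0158, 0.068]
orientation: [-0.002, -0.24, 0.971, 0.0]
contact_force: [-0.5, -0.5, 0.3]
finger_gap: 0.0004
```

Run:
```python
from h import *
s=ctrl.state(); print(s['tool_pos'],s['orientation'],s['contact_force'],s['finger_gap'],s['q'])
p=get_image('wrist'); save(p,'wr7')
q=s['orientation'];print('yaw x',np.degrees(2*np.arctan2(q[2],q[1])), 'wheel',proj(p,[.496,.0192,.045]))
for n in ['wheel_top','seat','vise']: print(n,[np.round(d['centre'],4).tolist() for d in nets.mark_of(n,p)[:1]])
p=get_image('side'); a=p['frame'][134:234,162:272]
save({'frame':cv2.resize(a,None,fx=6,fy=6,interpolation=cv2.INTER_CUBIC)},'si7z')
```

```text
[0.48772065 0.01575458 0.06797651] [-1.65039874e-03 -2.39571431e-01  9.70877259e-01  3.90463773e-04] [-0.52382839 -0.49000879  0.25653047] 0.00044676529397063316 [ 7.90600173e-03  4.79583234e-01  2.01823075e+00 -9.57986414e-06
  6.47170590e-01 -2.04673219e+00]
yaw x 207.72253524183665 wheel [265.08681172 234.43480304]
wheel_top []
seat []
vise []
```

View pics/wr7.png

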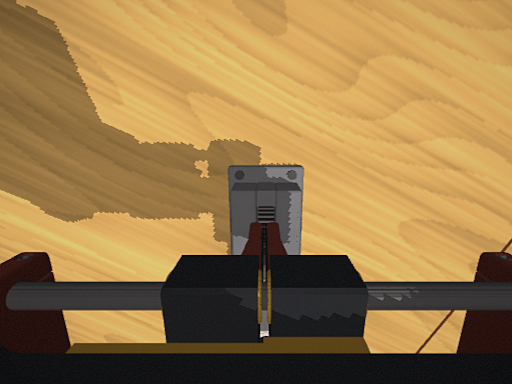

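View pics/si7z.png

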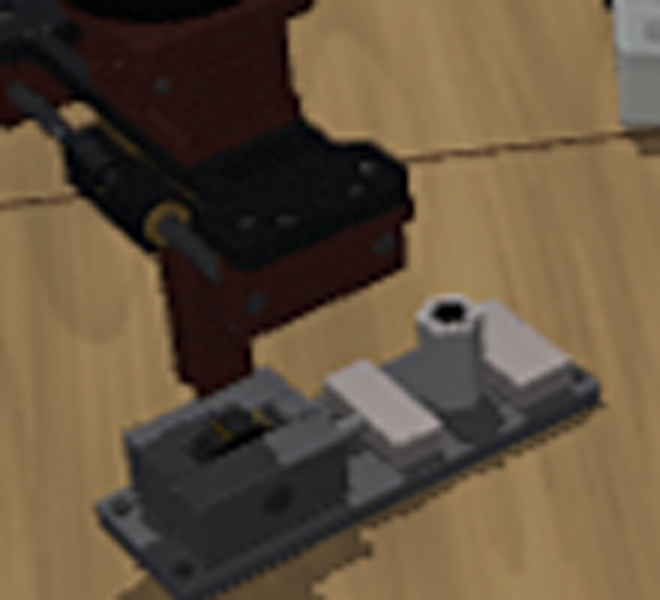

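The shut fingertip is behind the wheel and in line with it; the ribs are at about (267,213). I descend in small steps.

Request:
step_arm --targets "0 0 0 0.02 0;0 0 0 0.04 0;0 0 0 0.05 0;0 0 0 0.05 0;0 0 0 0.05 0"

```text
time: 11.7
tool_pos: [0.4885, 0.0156, 0.0497]
orientation: [-0.0, -0.24, 0.971, 0.0]
contact_force: [0.1, 0.1, 0.8]
finger_gap: 0.0003
```

Request:
step_arm --targets "0 0 0 0.006 0;0 0 0 0.0105 0;0 0 0 0.0105 0;0 0 0 0.0105 0"

```text
time: 12.1
tool_pos: [0.4887, 0.0156, 0.0458]
orientation: [0.0, -0.24, 0.971, -0.0]
contact_force: [0.1, -0.2, -0.3]
finger_gap: 0.0001
```

Request:
step_arm --targets "0 0 0 0.001 0;0 0 0 0.001 0;0 0 0 0.001 0"

```text
time: 12.4
tool_pos: [0.4887, 0.0156, 0.0454]
orientation: [0.0, -0.24, 0.971, -0.0]
contact_force: [-0.2, -0.5, 0.5]
finger_gap: 0.0005
```

Request:
step_arm --targets "0 0 0 0.001 0;0 0 0 0.001 0;0 0 0 0.001 0"

```text
time: 12.7
tool_pos: [0.4887, 0.0156, 0.0452]
orientation: [0.0, -0.24, 0.971, -0.0]
contact_force: [-0.0, 0.1, 3.5]
finger_gap: 0.0005
```

Request:
step_arm --targets "0 0 0 0.001 0;0 0 0 0.001 0;0 0 0 0.001 0"

```text
time: 13.0
tool_pos: [0.4888, 0.0156, 0.045]
orientation: [0.0, -0.24, 0.971, -0.0]
contact_force: [-2.4, -0.4, 7.8]
finger_gap: 0.0008
```

Contact is at z ≈ 45.3 mm, at about 10 N per mm. I press to about 11 N and draw the tip.

Request:
step_arm --targets "0 0 0 0.0008 0;0 -0.003 0 0.0008 0;0 -0.008 0 0.0008 0;0 -0.013 0 0.0008 0;0 -0.018 0 0.0008 0;0 -0.02 0 0.0008 0;0 -0.02 0 0.0008 0"

```text
time: 13.7
tool_pos: [0.4958, 0.0193, 0.0449]
orientation: [-0.0, -0.24, 0.971, -0.0]
contact_force: [-2.8, 0.2, 12.9]
finger_gap: 0.0005
```

```bash
cat > jaw.py <<'E'
import sys
from h import *
p=get_image('side'); a=p['frame'][150:240,172:282]
save({'frame':cv2.resize(a,None,fx=7,fy=7,interpolation=cv2.INTER_CUBIC)},sys.argv[1])
s=ctrl.state();d=s['tool_pos'][:2]*1000-[496,19.2];f=s['contact_force']
e=np.array([.886,.464]);print('xv',d@e,'yv',d@[-.464,.886],'z',s['tool_pos'][2],'F along',f[:2]@e,'Fz',f[2])
E
python3 jaw.py s8
```

```text
xv -0.18506855467031427 yv 0.14827203626606647 z 0.04489785927780739 F along -1.7095263735085424 Fz 11.204065741980342
```

View pics/s8.png

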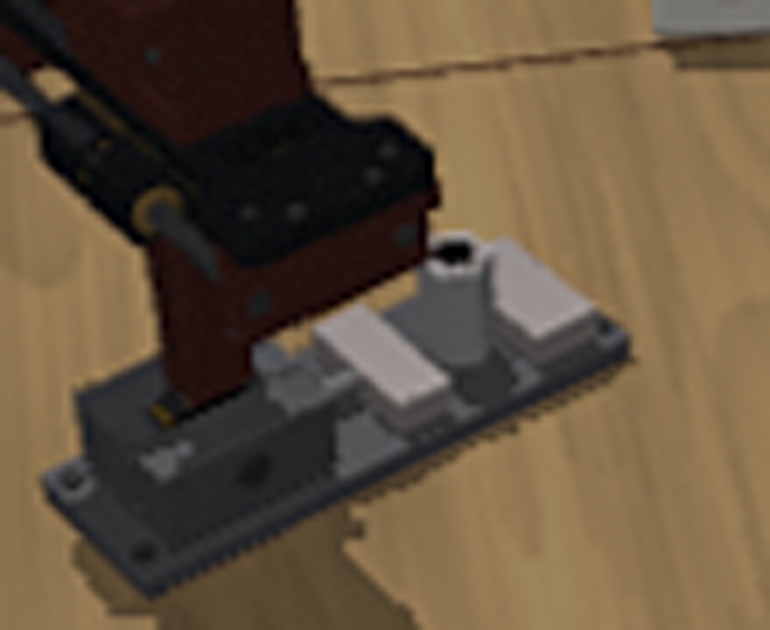

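Request:
step_arm --targets "0 -0.005 0 0 0;0 -0.01 0 0 0;0 -0.015 0 0 0;0 -0.02 0 0 0;0 -0.022 0 0 0"

```text
time: 14.25
tool_pos: [0.5034, 0.0233, 0.0447]
orientation: [-0.0, -0.24, 0.971, -0.0]
contact_force: [-3.6, -1.2, 7.8]
finger_gap: 0.0004
```

```bash
python3 jaw.py s9
```

```text
xv 8.650931312952217 yv 0.18298419040517136 z 0.0446770716760605 F along -2.491742478680049 Fz 9.136645491339417
```

View pics/s9.png

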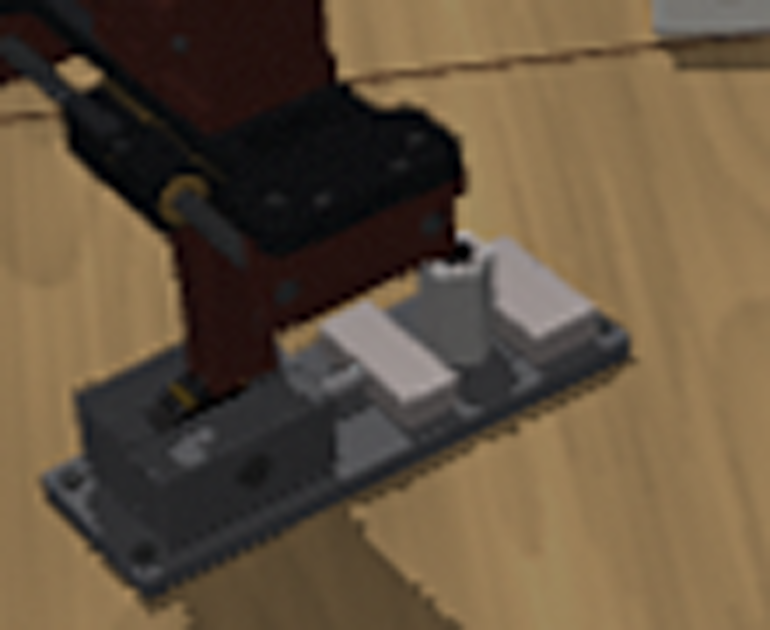

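The jaw follows the wheel. I repeat the stroke: lift, go back 17.6 mm, press.

Request:
step_arm --targets "0 0 0 -0.012 0;0 0.01 0 -0.014 0;0 0.03 0 -0.014 0;0 0.044 0 -0.014 0;0 0.044 0 -0.01 0;0 0.044 0 -0.004 0;0 0.044 0 -0.001 0;0 0.044 0 -0.001 0"

```text
time: 15.1
tool_pos: [0.4881, 0.0151, 0.045]
orientation: [-0.0, -0.24, 0.971, -0.0]
contact_force: [-2.5, -0.8, 9.1]
finger_gap: 0.0003
```

Request:
step_arm --targets "0 0 0 0.001 0;0 -0.004 0 0.001 0;0 -0.009 0 0.001 0;0 -0.014 0 0.001 0;0 -0.019 0 0.001 0;0 -0.022 0 0.001 0"

```text
time: 15.7
tool_pos: [0.4959, 0.0193, 0.0449]
orientation: [-0.0, -0.24, 0.971, -0.0]
contact_force: [-3.3, -1.2, 13.1]
finger_gap: 0.0008
```

Request:
step_arm --targets "0 -0.004 0 0 0;0 -0.009 0 0 0;0 -0.014 0 0 0;0 -0.019 0 0 0;0 -0.022 0 0 0"

```text
time: 16.2
tool_pos: [0.5037, 0.0234, 0.0447]
orientation: [-0.0, -0.24, 0.971, -0.0]
contact_force: [-2.2, -0.8, 7.8]
finger_gap: 0.0003
```

```bash
python3 jaw.py s10
```

```text
xv 8.98212571804813 yv 0.10391131179721752 z 0.04464578469616134 F along -1.4514837953141952 Fz 8.2412233451556
```

View pics/s10.png

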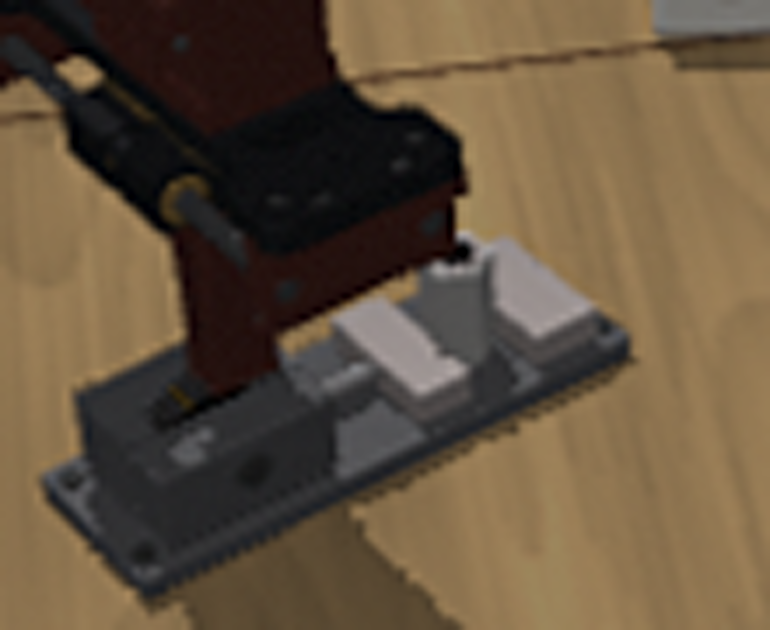

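Request:
step_arm --targets "0 0 0 -0.012 0;0 0.01 0 -0.014 0;0 0.03 0 -0.014 0;0 0.045 0 -0.014 0;0 0.045 0 -0.01 0;0 0.045 0 -0.004 0;0 0.045 0 -0.001 0;0 0.045 0 -0.001 0"

```text
time: 17.05
tool_pos: [0.4877, 0.0149, 0.0449]
orientation: [-0.0, -0.24, 0.971, -0.0]
contact_force: [-1.8, -0.9, 7.9]
finger_gap: 0.0008
```

Request:
step_arm --targets "0 0 0 0.001 0;0 -0.004 0 0.001 0;0 -0.009 0 0.001 0;0 -0.014 0 0.001 0;0 -0.019 0 0.001 0;0 -0.022 0 0.001 0"

```text
time: 17.65
tool_pos: [0.4955, 0.0191, 0.0449]
orientation: [-0.0, -0.24, 0.971, -0.0]
contact_force: [-4.1, -1.1, 12.6]
finger_gap: 0.0006
```

```bash
python3 jaw.py s11
python3 - <<'E'
import cv2;a=cv2.imread('pics/s11.png');cv2.imwrite('pics/s11z.png',cv2.resize(a[200:460,250:650],None,fx=1.9,fy=1.9))
E
```

```text
xv -0.25250160365737595 yv 0.06608524098619692 z 0.044884393928896704 F along -3.6515018570874593 Fz 12.992762168543855
```

View pics/s11z.png

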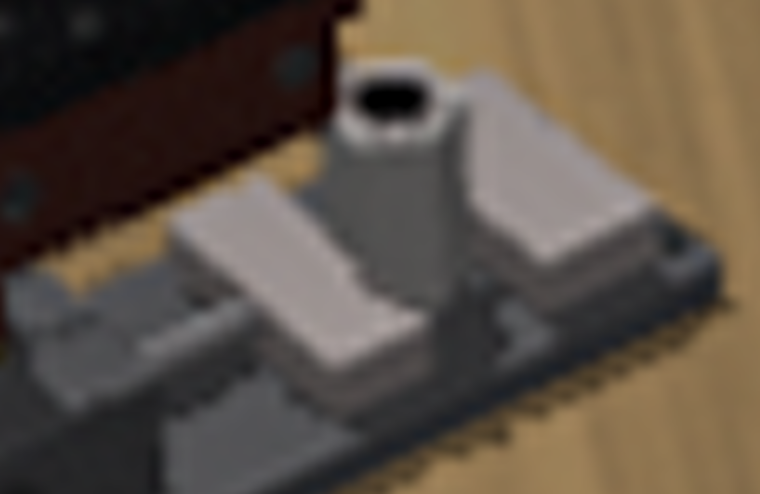

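Request:
step_arm --targets "0 -0.0025 0 0 0;0 -0.005 0 0 0;0 -0.0075 0 0 0;0 -0.01 0 0 0"

```text
time: 18.1
tool_pos: [0.499, 0.0209, 0.0449]
orientation: [-0.0, -0.24, 0.971, -0.0]
contact_force: [-3.3, -2.8, 12.7]
finger_gap: 0.0003
```

Request:
step_arm --targets "0 -0.0025 0 0.0003 0;0 -0.005 0 0.0005 0"

```text
time: 18.3
tool_pos: [0.5009, 0.0218, 0.0448]
orientation: [-0.0, -0.24, 0.971, -0.0]
contact_force: [-4.0, -0.4, 13.7]
finger_gap: 0.0006
```

Request:
step_arm --targets "0 -0.0025 0 0.0003 0;0 -0.005 0 0.0005 0"

```text
time: 18.5
tool_pos: [0.5024, 0.0227, 0.0446]
orientation: [-0.0, -0.24, 0.971, -0.0]
contact_force: [-5.7, -2.6, 14.9]
finger_gap: 0.0004
```

```bash
python3 jaw.py s12
python3 - <<'E'
import cv2;a=cv2.imread('pics/s12.png');cv2.imwrite('pics/s12z.png',cv2.resize(a[200:460,250:650],None,fx=1.9,fy=1.9))
E
```

```text
xv 7.394016884257537 yv 0.12897233588842008 z 0.044573775591268114 F along -4.182161497251209 Fz 14.038365980254051
```

View pics/s12z.png

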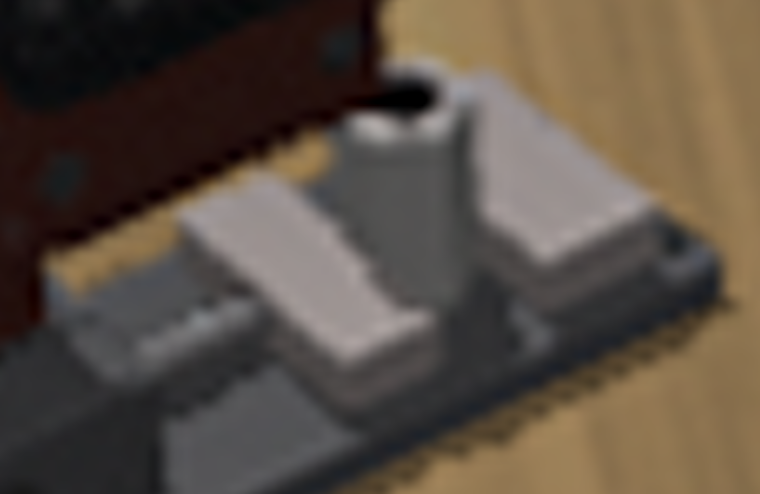

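The nut is moving with the jaw and the along-rim force is rising, so it is nearly closed. I reset the fingertip for the fine final part.

Request:
step_arm --targets "0 0 0 -0.012 0;0 0.01 0 -0.014 0;0 0.028 0 -0.014 0;0 0.028 0 -0.014 0;0 0.028 0 -0.01 0;0 0.028 0 -0.004 0;0 0.028 0 -0.001 0;0 0.028 0 -0.001 0"

```text
time: 19.35
tool_pos: [0.4928, 0.0176, 0.0448]
orientation: [0.0, -0.24, 0.971, -0.0]
contact_force: [-2.3, -0.3, 13.4]
finger_gap: 0.0006
```

Request:
step_arm --targets "0 -0.001 0 0 0;0 -0.002 0 0 0;0 -0.003 0 0 0"

```text
time: 19.65
tool_pos: [0.493, 0.0178, 0.0448]
orientation: [-0.001, -0.24, 0.971, -0.0]
contact_force: [-5.7, -4.7, 15.6]
finger_gap: 0.0007
```

Request:
step_arm --targets "0 -0.001 0 0 0;0 -0.002 0 0 0;0 -0.003 0 0 0"

```text
time: 19.95
tool_pos: [0.4934, 0.0181, 0.0447]
orientation: [-0.002, -0.24, 0.971, -0.0]
contact_force: [-7.5, -7.5, 17.0]
finger_gap: 0.0003
```

```bash
python3 jaw.py s13; python3 jaw.py s13; python3 jaw.py s13
```

```text
xv -2.8855207818008157 yv 0.2149762665758489 z 0.0447495668195392 F along -9.068289562453277 Fz 16.479692612377953
xv -2.8979253090312174 yv 0.19884487542023524 z 0.04476312769912931 F along -8.987125696292601 Fz 17.981992894225858
xv -2.8559033243671528 yv 0.18384444472028313 z 0.04476216748955715 F along -9.150564776572605 Fz 17.560544717031362
```

The force along the rim went to 9–10 N, a little past target. I relax the fingertip gradually without reversing the wheel.

Request:
step_arm --targets "0 0.0008 0 0 0;0 0.0015 0 0 0;0 0.0015 0 0 0"

```text
time: 20.4
tool_pos: [0.4933, 0.018, 0.0448]
orientation: [-0.001, -0.24, 0.971, -0.0]
contact_force: [-5.8, -4.9, 15.4]
finger_gap: 0.0005
```

```bash
python3 jaw.py s14;python3 jaw.py s14
```

```text
xv -2.9766811125601995 yv 0.16504474536631886 z 0.044786120314082675 F along -6.335452668819375 Fz 15.86623154697786
xv -2.981782704510645 yv 0.16958089276724303 z 0.04477533754927216 F along -8.039712315037077 Fz 15.124238194834206
```

View pics/s14.png

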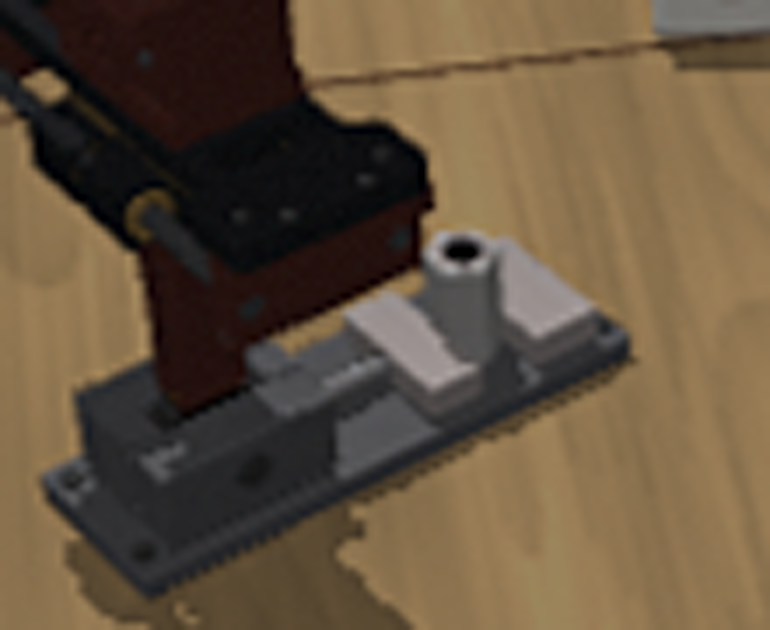

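Request:
step_arm --targets "0 0.0008 0 0 0;0 0.0012 0 0 0;0 0.0012 0 0 0"

```text
time: 20.8
tool_pos: [0.4933, 0.0179, 0.0448]
orientation: [-0.001, -0.24, 0.971, -0.0]
contact_force: [-5.2, -3.2, 13.8]
finger_gap: 0.0005
```

Request:
step_arm --targets "0 0.0006 0 -0.001 0;0 0.0006 0 -0.002 0;0 0.0006 0 -0.003 0;0 0.0006 0 -0.008 0;0 0.0006 0 -0.02 0;0 0.0006 0 -0.04 0;0 0.0006 0 -0.08 0;0 0.0006 0 -0.12 0"

```text
time: 21.6
tool_pos: [0.4935, 0.0182, 0.0931]
orientation: [-0.0, -0.24, 0.971, 0.0]
contact_force: [-0.3, 0.3, 0.8]
finger_gap: 0.0005
```

Request:
step_arm --targets "0 0 0 -0.1 0;0 0.1 0 -0.15 0;0 0.15 0 -0.15 0;0 0.15 0 -0.15 0;0 0.15 0 -0.15 0"

```text
time: 22.1
tool_pos: [0.4411, -0.0099, 0.1529]
orientation: [0.001, -0.24, 0.971, -0.0]
contact_force: [1.1, -0.3, -0.6]
finger_gap: 0.0004
```

Run:
```python
from h import *
s=ctrl.state();print(s['tool_pos'],s['contact_force'])
for c in ['side','scene','wrist']:
    p=get_image(c);save(p,c[:2]+'9')
    u=proj(p,[.58,.065,.03]).astype(int);k=(60,45)
    a=p['frame'][max(0,u[1]-45):u[1]+45,u[0]-60:u[0]+60]
    print(c,u)
    save({'frame':cv2.resize(a,None,fx=6.5,fy=6.5,interpolation=cv2.INTER_CUBIC)},c[:2]+'9z')
```

```text
[ 0.44110313 -0.00986654  0.15291273] [ 1.14341629 -0.29677102 -0.57435445]
side [237 191]
scene [292 188]
wrist [266 310]
```

View pics/si9z.png

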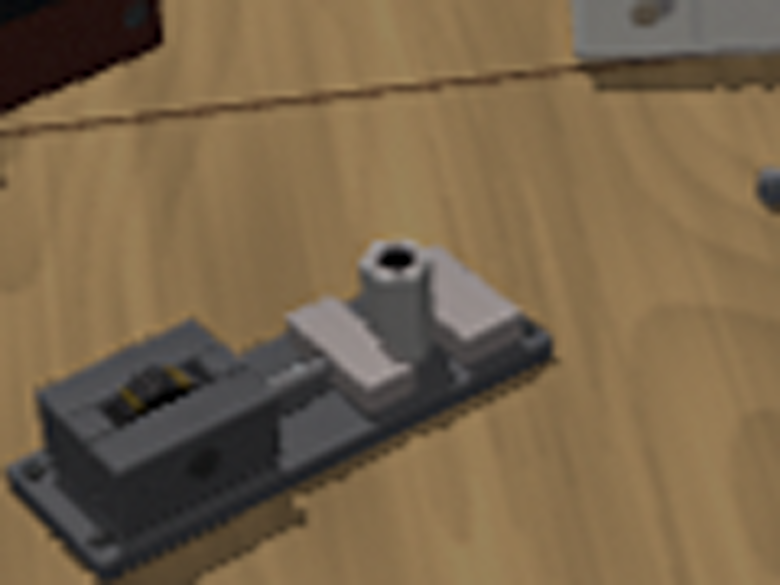

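View pics/sc9z.png

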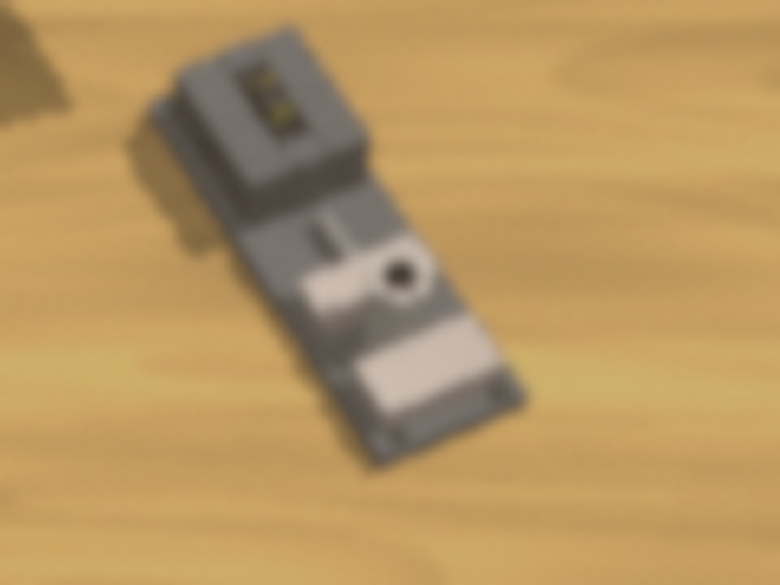

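View pics/wr9.png

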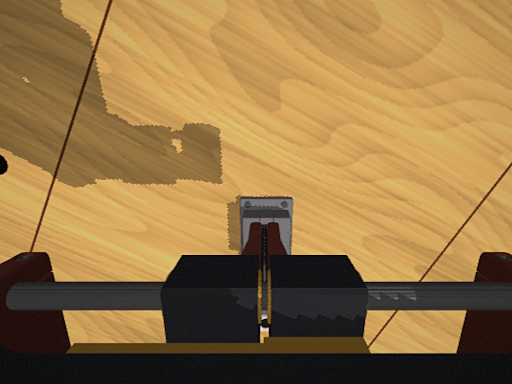

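Both jaws appear to be in contact with the nut. I check this with a closer wrist view.

Request:
step_arm --targets "0.8 -0.1 0 0 0;0.8 -0.2 0 0 0;0.8 -0.3 0 0 0;0.8 -0.4 0 0 0;0.8 -0.4 0 0 0;0.8 -0.4 0 0 0;0.8 -0.4 0 0 0"

```text
time: 22.95
tool_pos: [0.5807, 0.0646, 0.1514]
orientation: [-0.001, -0.24, 0.971, 0.0]
contact_force: [0.2, -0.4, -0.9]
finger_gap: 0.0527
```

Run:
```python
from h import *
s=ctrl.state();print(s['tool_pos'],s['contact_force'])
p=get_image('wrist');save(p,'wr10')
u=proj(p,[.58,.065,.03]).astype(int);print(u)
a=p['frame'][u[1]-45:u[1]+35,u[0]-50:u[0]+50]
save({'frame':cv2.resize(a,None,fx=7,fy=7,interpolation=cv2.INTER_CUBIC)},'wr10z')
```

```text
[0.5806731  0.06458667 0.15141479] [ 0.22424817 -0.37841215 -0.91077011]
[266 189]
```

View pics/wr10z.png

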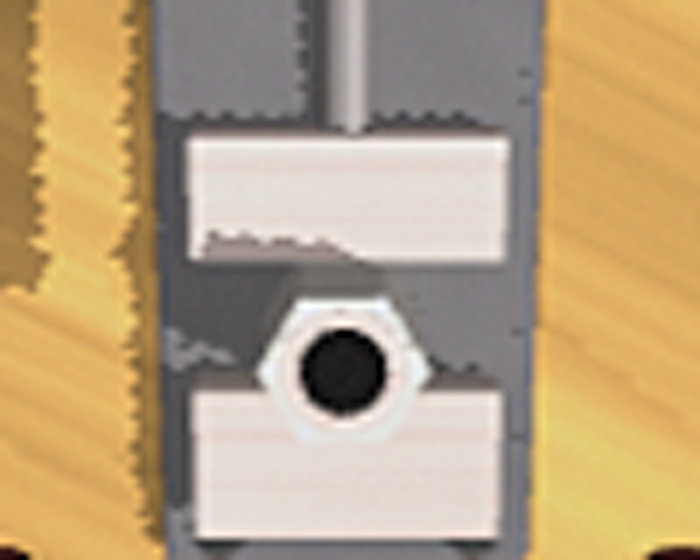

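Run:
```python
from h import *
p=get_image('wrist');u0=np.array([216,144])
g=lambda a,b,z:ray(p,(np.array([a,b])+.5)/7-.5+u0,z/1000)[:2]*1000
e=np.array([np.cos(np.radians(27.7)),np.sin(np.radians(27.7))])
m=g(345,262,22);f=g(345,390,22);print('gap',e@(f-m),'jawwidth',np.linalg.norm(g(190,262,22)-g(508,262,22)))
a=g(345,297,48);b=g(345,440,48);print('nut flats',e@(b-a),'to moving',e@(a-m),'to fixed',e@(f-b))
```

```text
gap 21.357782912201028 jawwidth 50.9087393327846
nut flats 22.01530546530918 to moving -0.49658376570903595 to fixed -0.16093878739911394
```

```bash
python3 -c "
from h import *
print(hand_in())"
```

```text
the job is handed in; nothing more can be done
None
```

The nut stands upright in the vise, clamped between the two jaws, and the job is handed in. One check did not go to plan: I briefly overshot the wheel force.

- **Placing:** I gripped the nut across its flats, stood it on the bed about 13 mm from the fixed jaw's face, and let go.
- **Clamping:** I rolled the thumbwheel with the shut fingertips in four strokes and never touched the jaw.
- **Last checks:** At about 23 s the wrist picture gave a jaw gap of about 21.4 mm. That matches the nut's 22 mm within error, with no visible gap at either flat. The nut is upright and the arm is clear of everything. I saw no contact with the other things, but I did not measure their positions again at the end.
- **Force overshoot:** On the last stroke the force along the rim reached 9–10 N instead of the planned 6–6.5 N. That suggests a brief squeeze on the nut of about 20–24 N, under the 25 N limit. The press on the wheel peaked at about 17–18 N, above the suggested 10 N but also under its 25 N limit. I eased the fingertip back to about 6 N along the rim before lifting, so the vise should be keeping 12 N or less. I could not measure the remaining squeeze directly.

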